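# Clamp a circuit board in the sliding-jaw board holder

### The job

Clamp the circuit board in the board holder for soldering: loosen the black thumb screw that locks the sliding jaw, slide the jaw so that it gently pushes the board against the sprung pad and presses the pad in by about half of its 8 mm travel (not to its stop), and hold it there while you screw the thumb screw fully tight again, so that the board stays clamped when you let go. The board stays flat on the holder, and the tools and boxes around it are left where they are.

Things in the scene. Friction and masses are not known exactly. Their poses are not given: they have to be found in the camera images.
- holder: Aluminium board holder fixed to the table: base plate 100 x 300 x 12 mm, origin at the centre of its underside, z up. Its y runs along the steel rail (14 mm wide, top 32 mm above the table, over the base's middle) from the sliding jaw towards the sprung pad. Two bed strips along y (at x = -36 and +36 mm, tops 34 mm above the table) carry the board.
- jaw: Dark steel jaw on the rail, 66 mm across it, 36 mm along it, 35 to 58 mm above the table. Origin on the thumb screw's axis, 34 mm above the table; axes as the holder's. It slides along y only, from y = -93 mm (rearmost) to +27 mm in the holder's frame. Screw loose: drags with 1.2 N, and a pressed pad drives it back if let go. Screw tight: holds over 40 N.
- jaw_face (a point): Middle of the jaw's flat pushing face, which meets the board: 18 mm ahead (+y) of the screw's axis, 36 mm above the table.
- knob (a point): Middle of the thumb screw's round black grooved grip: diameter 27 mm, vertical axis, 24 mm high (from 70 to 94 mm above the table). This point is on the axis, 84 mm above the table. Around and below the grip is free air down to the jaw's top at 58 mm. It moves with the jaw, so the jaw can be slid while the grip is held.
- screw (a joint): Thumb screw angle, rad: 0 is fully home (a stop), growing as it is loosened (counter-clockwise from above), up to 2.6. It clamps the rail below about 0.55, ever harder towards 0; above that the jaw is free. Starts at 0 to 0.12; loosened means over 0.7, tight again means under 0.2. Turns against 0.12 N m of friction, stays where left, does not rise or sink.
- board: Green circuit board with parts on top, 80 mm (its x) by 90 mm (its y) and 4 mm thick, about 80 g; tallest part 12 mm over it. Origin at the centre of its underside, z up. It lies loose on the bed strips between jaw and pad (underside 34 mm above the table), its y about along the holder's y, with free gaps before and behind it. It slides with less than 1 N.
- pad_mid (a point): Holder point 94 mm along +y, 43 mm above the table. The sprung pad's free face (black, 44 mm wide) is within 8 mm of it along y, NOT measured: feel for it. It sits before a silvery end block (top 62 mm, with a low steel screw head: leave alone), and yields towards +y by up to 8 mm at 2 N per mm from zero (half travel 8 N), then a hard stop.
- pliers: Bystander: yellow-handled pliers lying on the table, 160 mm long; origin near the pivot, underside.
- tweezers: Bystander: steel tweezers lying on the table, 115 mm long; origin at the middle, underside.
- spool: Bystander: spool standing on its flange on the table, 54 mm in diameter, 38 mm high; origin at the centre of its underside.
- screwdriver: Bystander: blue-handled screwdriver lying on the table, 170 mm long; origin at the middle, underside.
- partsbox: Bystander: white paper box, 75 x 75 x 60 mm; origin at the centre of its underside.
- meter: Bystander: yellow multimeter lying on the table, 75 x 150 x 36 mm; origin at the centre of its underside.
Things that resemble listed ones, but are neither listed nor needed, are in the scene too. Several things have the shape of the board; the one meant has the colours described above.

How it is judged:
By the outcome, as a careful person would: the job done as asked, in the order asked, and still so for the second after the job is handed in, with the robot touching nothing.
It also fails if it takes over 48 s, if anything falls off the work surface, if the arm or the gripper's body presses on something with over 40 N, if the wrist force passes 120 N, or if a joint passes its speed limit or range.

### The arm

A 6-joint arm with a two-finger parallel gripper is mounted at the origin on the work surface. World frame = base frame: x ahead of the robot, y to its left, z up, the work surface at z = 0. Lengths are in m, angles in rad, forces in N, time in s.
With the tool pointing down it reaches from about 0.2 to 0.875 m from the base axis. Payload 3.4 kg.
Tool frame: the origin (TCP) lies midway between the tips of the shut fingers; the grasp point (between the pads) lies 19 mm behind it (bot.grip_point_offset is the distance from the TCP to the grasp point, in m); z points along the fingers, y is the line along which they close (so a half turn about z gives the same grasp; the last joint's range is limited). The gripper opens to 94 mm and grips with 3 to 60 N. Pads are 16 mm wide; open, the fingers measure 119 mm over their backs; the gripper's body (75 mm by 177 mm) begins 78 mm behind the grasp point.
Start: joints at [1.166, 0.276, 1.505, -0, 1.361, -0.121], TCP at [0.161, 0.552, 0.205] pointing down, gripper open.
Joint ranges: [-2.89, 2.89], [-0.75, 2.08], [0.22, 2.7], [-1.18, 4.32], [0.11, 2.71], [-2.7, 2.7]. Speed limits (rad/s): [2.57, 2.57, 3.14, 3.14, 3.14, 3.14].

### API

Orientations are given as a unit quaternion [x, y, z, w].
In Python, from plant import bot, snapshot, nets gives the robot as it stands.
- The arm moves only by the tool drive_tool, never from a script. Its argument "targets" is a list of rows, each an object with "offset": the shift along the tool's x, y, z in m, a list of three; "angular": the turn, a rotation vector about the tool's x, y, z in rad, a list of three. In form: [{"offset": [tx, ty, tz], "angular": [ax, ay, az]}, ...]. A call has 1 to 12 rows; each row is the pose to reach, as a shift and turn from the pose commanded when the call began, along the tool's axes at that moment; what a row does not reach only later rows make up. A row lasts 1/10 s, in which the tool goes at most 50 mm and 8.59 degrees, less where a joint would pass 70% of its speed; a pose out of reach is approached as far as the arm can. A call with a gripper value outside its range is refused whole. "fingers" is the opening, from -1 (shut) to 1 (fully open), set as the call begins (left out, the last holds). The fingers move at their own pace and stop on an object; "force" is the grip in N (left out, the last holds). Time passes only in rows, so rows that repeat a pose let the fingers close. It gives the time, the measured TCP pose, the force, the opening and the grip force at its end, in the units of the state.
- bot.observe(): the state, without advancing time (a new reading comes with each control period).
- snapshot(name): name is "scene" or "top" or "wrist"; returns a dict with "image" (480x640x3 uint8, blue, green, red), "depth" (480x640 float32, m along the optical axis (not along the pixel's ray), 0 where there is no reading), "fx", "fy", "cx", "cy" (pixels), "D" ([k1, k2, p1, p2, k3] as OpenCV has them; the pictures are not rectified), "extrinsics" (4x4, takes a point from world to camera coordinates). Camera axes: x right, y down, z forward; pixel columns grow to the right and rows downward; lengths in m; the calibration is good to about 2 mm. A picture is of the moment at which its call begins.
- bot.job_done(): hands the job in; it is judged then, once.
Trained networks look in the newest picture that a camera, given by its name, has taken for a name from the list of things; names that differ only in an ending like _2 or _b are one class to them, and where a whole thing is asked for, a point or a joint stands for the part that bears it (a point fixed in the world has none). Each returns a list of dicts, best first, with "confidence" (0 to 1); they miss things now and then, are a little off and sometimes report something else, mostly with a low value. They report only what shows in the picture. A call takes as long as a camera call. They do not tell look-alikes from the thing itself.
- nets.masks_of(camera, target): "pixels" (480x640 bool, what is visible of it).
- nets.mark_of(camera, target): "location" ([x, y, z] in m, in world coordinates, good to about 4 mm: a listed point, or the origin of a listed thing).
The state is a dict: "clock": time; "joint_positions": joint angles; "qd": joint speeds; "effort": joint torques, N m; "tcp_pos": TCP position; "tool_rot": TCP orientation; "contact_force": force on the tool from outside, world axes, zero at the start; "torque": the same for the moment, N m; "width": opening from 0.0 (shut) to 1.0 (fully open); "finger_force": force on a finger pad.
Only numpy, scipy, OpenCV 4.12 (cv2) and the standard library are available. Lean on these libraries where they do the work, as an engineer would, in place of code of your own. Each camera call takes 0.05 s, during which the arm holds its last target. There are 200 camera calls.

## Working session

There is one attempt and no reset: what is moved stays moved. The work goes in short steps, Python scripts to look and compute and a tool call to move; the robot and the scene stay as the last step left them, time stands still between calls to the robot, and variables do not carry over. Pictures are saved under pics/ and viewed, at most 10 in all, crops included, and the job is handed in when it is done.

Besides the shell and the picture viewer there is one more tool, called after ">>>" as name(argument=value, ...), one argument or row to a line, values as JSON. drive_tool: Moves the arm, as the interface text tells. Its arguments: {"type":"object","properties":{"targets":{"type":"array"},"fingers":{"type":"number"},"force":{"type":"number"}},"required":["targets"]}

```bash
mkdir -p pics; ls; python3 - <<'E'
from plant import bot,snapshot,nets
import cv2,numpy as np
ims=[]
for c in("scene","top"):
    s=snapshot(c);cv2.imwrite(f"pics/{c}0.png",s["image"])
    print(c,s["fx"],np.round(s["extrinsics"],3).tolist())
    for t in("holder","jaw","knob","jaw_face","board","pad_mid"):
        try:print(c,t,[(round(d["confidence"],2),np.round(d["location"],4).tolist()) for d in nets.mark_of(c,t)][:4])
        except Exception as e:print(c,t,e)
print(bot.observe())
E
```

```text
pics
scene 576.085191997761 [[-0.603, 0.798, 0.003, 0.34], [0.409, 0.313, -0.857, -0.128], [-0.685, -0.516, -0.515, 1.716], [0.0, 0.0, 0.0, 1.0]]
scene holder [(0.67, [0.5729, 0.0523, -0.0043])]
scene jaw [(0.74, [0.5809, -0.02, 0.0324]), (0.4, [0.4748, -0.3967, 0.001])]
scene knob [(0.61, [0.5766, -0.0171, 0.0867])]
scene jaw_face [(0.89, [0.5781, 0.0036, 0.0348])]
scene board [(0.68, [0.3791, 0.0323, -0.0047]), (0.62, [0.395, 0.2412, 0.0014]), (0.58, [0.5673, 0.0764, 0.0328]), (0.17, [0.6918, 0.0116, 0.0017])]
scene pad_mid [(0.63, [0.5652, 0.1481, 0.0424])]
top 500.12632004187475 [[0.014, -0.999, -0.029, 0.003], [-0.996, -0.011, -0.087, 0.541], [0.086, 0.03, -0.996, 1.08], [0.0, 0.0, 0.0, 1.0]]
top holder [(0.67, [0.5725, 0.0517, 0.0002])]
top jaw [(0.56, [0.5775, -0.0165, 0.035]), (0.5, [0.4284, 0.383, 0.0005])]
top knob [(0.69, [0.5798, -0.0224, 0.0875])]
top jaw_face [(0.91, [0.5782, 0.003, 0.0375]), (0.58, [0.5666, 0.0809, 0.0297])]
top board [(0.89, [0.3796, 0.0334, -0.0028]), (0.73, [0.5643, 0.0832, 0.0312]), (0.66, [0.3965, 0.2437, -0.0004])]
top pad_mid [(0.66, [0.5649, 0.1486, 0.0442]), (0.6, [0.5784, 0.0017, 0.0369])]
{'clock': 0.7, 'joint_positions': array([ 1.16598108e+00,  2.75838480e-01,  1.50487949e+00,  2.16640107e-05,
        1.36072009e+00, -1.21013745e-01]), 'qd': array([ 0.00286912,  0.00142703, -0.00043891,  0.00047228,  0.00037525,
       -0.00165451]), 'effort': array([-6.99265784e-04, -4.04313791e+01, -2.37450778e+01,  7.03341421e-02,
        2.47115811e-02,  7.74181274e-06]), 'tcp_pos': array([0.16102279, 0.55202996, 0.20553632]), 'tool_rot': array([1.41427251e-01, 9.89948648e-01, 7.73949383e-05, 9.85939844e-06]), 'contact_force': array([-1.46111938, -0.47568004,  0.84514829]), 'torque': array([-0.03466217, -0.01285627,  0.03407101]), 'finger_force': 0.0, 'width': 0.9986243696045749}
```

View pics/top0.png

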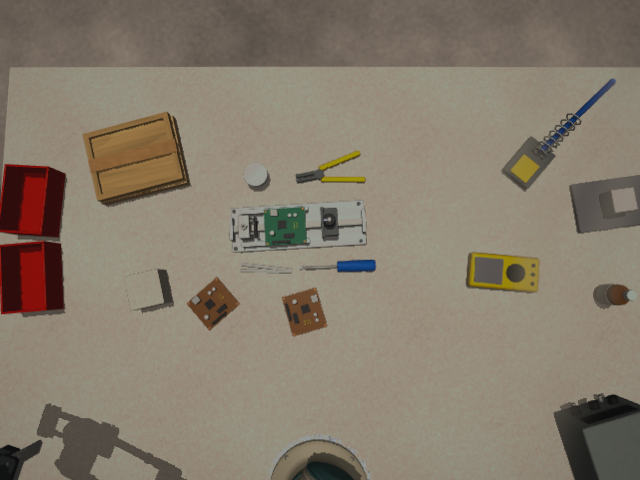

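View pics/scene0.png

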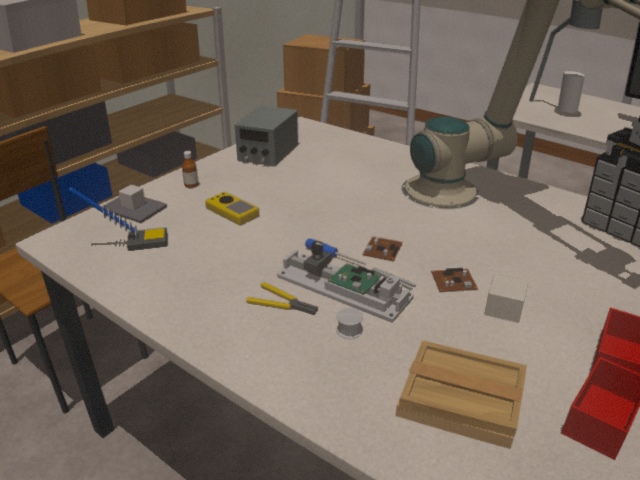

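Top view: the holder is at (299,226) and the green board at (285,227). Two brown look-alike boards lie at (213,303) and (304,311). The thumb screw is at (329,216) on the right (-y) side of the board. The look-alike for it is the low screw head on the end block, at about (250,226). I choose the green board and the black knob, and will check both in a crop.

```bash
python3 - <<'E'
from plant import bot,snapshot,nets
import cv2,numpy as np
s=snapshot("top");K=np.array([[s["fx"],0,s["cx"]],[0,s["fy"],s["cy"]],[0,0,1.]]);E=s["extrinsics"]
def world(m):
    v,u=np.nonzero(m&(s["depth"]>0));z=s["depth"][v,u]
    n=cv2.undistortPoints(np.c_[u,v].astype(float)[:,None],K,np.array(s["D"]))[:,0]
    return (np.c_[n*z[:,None],z]-E[:3,3])@E[:3,:3]
for t in("holder","board"):
    for d in nets.masks_of("top",t)[:3]:
        P=world(d["pixels"]);print(t,d["confidence"],[np.round(x,4) for x in cv2.minAreaRect(P[:,:2].astype(np.float32)*1000)])
for d in nets.masks_of("top","knob")[:2]:
    P=world(d["pixels"]);Q=P[P[:,2]>.085];print("knob",d["confidence"],len(P),len(Q),np.round(Q.mean(0),4) if len(Q) else P.max(0),np.round((Q.max(0)+Q.min(0))/2,4) if len(Q) else 0)
cv2.imwrite("pics/crop.png",cv2.resize(s["image"][190:260,220:380],None,fx=5,fy=5,interpolation=cv2.INTER_CUBIC))
E
```

```text
holder 0.84 [array([574.6744,  56.4444]), array([103.2291, 311.199 ]), np.float64(3.9735)]
board 0.85 [array([569.8389,  82.7094]), array([82.3307, 97.3718]), np.float64(4.4916)]
board 0.75 [array([382.5718,  35.8417]), array([94.1679, 83.208 ]), np.float64(17.5012)]
board 0.71 [array([397.3235, 241.724 ]), array([80.6467, 92.064 ]), np.float64(41.65)]
knob 0.71 488 125 [ 0.578  -0.0165  0.0942] [ 0.5779 -0.0162  0.0935]
knob 0.46 143 125 [ 0.578  -0.0165  0.0942] [ 0.5779 -0.0162  0.0935]
```

View pics/crop.png

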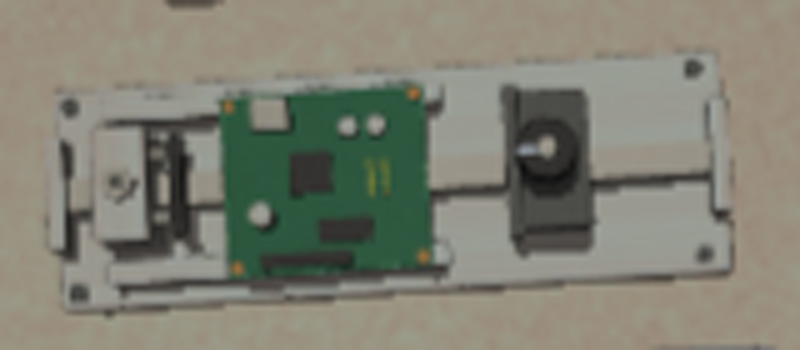

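The crop confirms it: green board at (325,185), black knob on the dark jaw at (548,150), and pad on the left at (180,190). Next I move above the knob.

>>> drive_tool(
  targets=[
    {"offset":[-0.56,-0.43,0.035],"angular":[0,0,0.587]},
    {"offset":[-0.56,-0.43,0.035],"angular":[0,0,0.587]},
    {"offset":[-0.56,-0.43,0.035],"angular":[0,0,0.587]},
    {"offset":[-0.56,-0.43,0.035],"angular":[0,0,0.587]},
    {"offset":[-0.56,-0.43,0.035],"angular":[0,0,0.587]},
    {"offset":[-0.56,-0.43,0.035],"angular":[0,0,0.587]},
    {"offset":[-0.56,-0.43,0.035],"angular":[0,0,0.587]},
    {"offset":[-0.56,-0.43,0.035],"angular":[0,0,0.587]},
    {"offset":[-0.56,-0.43,0.035],"angular":[0,0,0.587]},
    {"offset":[-0.56,-0.43,0.035],"angular":[0,0,0.587]},
    {"offset":[-0.56,-0.43,0.035],"angular":[0,0,0.587]},
    {"offset":[-0.56,-0.43,0.035],"angular":[0,0,0.587]},
  ],
  fingers=0.2,
  force=40,
)

```text
clock: 2.1
tcp_pos: [0.5162, 0.0667, 0.1759]
tool_rot: [0.422, 0.907, 0.0, 0.0]
contact_force: [0.3, 0.4, 0.7]
width: 0.598
finger_force: 0.0
```

>>> drive_tool(
  targets=[
    {"offset":[-0.05,-0.003,0.0]},
    {"offset":[-0.1,-0.006,0.0]},
    {"offset":[-0.1,-0.006,0.0]},
    {"offset":[-0.1,-0.006,0.0]},
    {"offset":[-0.1,-0.006,0.0]},
  ],
)

```text
validation failed for argument at $.ta...
```

>>> drive_tool(
  targets=[
    {"offset":[-0.05,-0.003,0.0],"angular":[0,0,0]},
    {"offset":[-0.1,-0.006,0.0],"angular":[0,0,0]},
    {"offset":[-0.1,-0.006,0.0],"angular":[0,0,0]},
    {"offset":[-0.1,-0.006,0.0],"angular":[0,0,0]},
    {"offset":[-0.1,-0.006,0.0],"angular":[0,0,0]},
  ],
)

```text
clock: 2.6
tcp_pos: [0.5739, -0.0108, 0.1756]
tool_rot: [0.422, 0.907, 0.0, -0.001]
contact_force: [0.0, 0.3, -0.4]
width: 0.599
finger_force: 0.0
```

```bash
cat > look.py <<'E'
from plant import bot,snapshot,nets
import cv2,numpy as np
def knob(cam="wrist",zmin=.085):
    s=snapshot(cam);K=np.array([[s["fx"],0,s["cx"]],[0,s["fy"],s["cy"]],[0,0,1.]]);E=s["extrinsics"]
    v,u=np.nonzero(s["depth"]>0);z=s["depth"][v,u]
    n=cv2.undistortPoints(np.c_[u,v].astype(float)[:,None],K,np.array(s["D"]))[:,0]
    P=(np.c_[n*z[:,None],z]-E[:3,3])@E[:3,:3]
    return s,P
E
python3 - <<'E'
from look import *
s,P=knob();o=bot.observe();t=o["tcp_pos"];print(t,o["tool_rot"],o["joint_positions"])
m=(np.hypot(P[:,0]-.578,P[:,1]+.017)<.03)&(P[:,2]>.088)&(P[:,2]<.1)
Q=P[m];print(len(Q))
if len(Q):print(Q.min(0),Q.max(0),cv2.minEnclosingCircle((Q[:,:2]*1000).astype(np.float32)))
for c in("knob","pad_mid","board","holder"):print(c,[(d["confidence"],d["location"]) for d in nets.mark_of("wrist",c)[:2]])
cv2.imwrite("pics/w1.png",s["image"])
E
```

```text
[ 0.57392701 -0.01052749  0.17578871] [ 4.21236085e-01  9.06950889e-01  1.45116317e-04 -4.74437862e-04] [-1.39917462e-01  2.92752781e-01  1.55588891e+00  5.75419182e-04
  1.29377457e+00 -8.41255694e-01]
1204
[ 0.56512351 -0.0301582   0.08802003] [ 0.59164439 -0.00351057  0.09579558] ((578.4148559570312, -16.99639892578125), 13.616908073425293)
knob [(0.59, [0.5757, -0.0191, 0.0887])]
pad_mid [(0.72, [0.5667, 0.1455, 0.0445])]
board [(0.95, [0.3842, 0.0402, 0.0001]), (0.72, [0.5701, 0.0804, 0.033])]
holder []
```

View pics/w1.png

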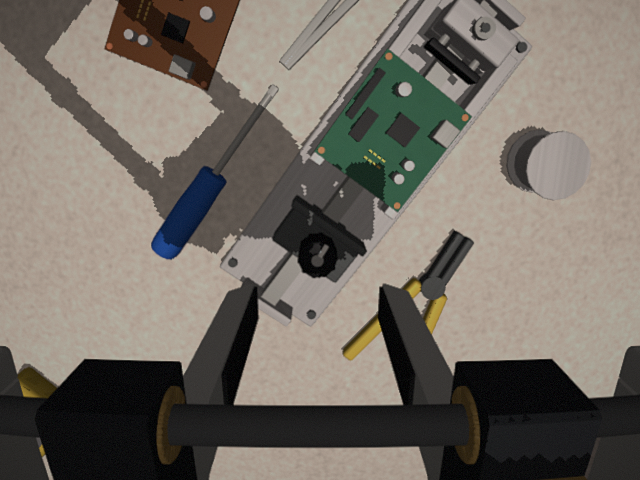

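The wrist view shows the knob at (318,255), the green board at (395,130) and the pad at (455,60). The circle fit puts the knob at (0.5784, -0.0170). Lower and grip.

>>> drive_tool(
  targets=[
    {"offset":[-0.008,-0.001,0.03],"angular":[0,0,0]},
    {"offset":[-0.008,-0.001,0.07],"angular":[0,0,0]},
    {"offset":[-0.008,-0.001,0.1],"angular":[0,0,0]},
    {"offset":[-0.008,-0.001,0.109],"angular":[0,0,0]},
    {"offset":[-0.008,-0.001,0.109],"angular":[0,0,0]},
  ],
)

```text
clock: 3.35
tcp_pos: [0.5784, -0.018, 0.0659]
tool_rot: [0.421, 0.907, -0.0, -0.001]
contact_force: [-0.4, -0.2, 0.9]
width: 0.605
finger_force: 0.0
```

>>> drive_tool(
  targets=[
    {"offset":[0,0,0],"angular":[0,0,0]},
    {"offset":[0,0,0],"angular":[0,0,0]},
    {"offset":[0,0,0],"angular":[0,0,0]},
    {"offset":[0,0,0],"angular":[0,0,0]},
    {"offset":[0,0,0],"angular":[0,0,0]},
    {"offset":[0,0,0],"angular":[0,0,0]},
    {"offset":[0,0,0],"angular":[0,0,0]},
  ],
  fingers=-1,
  force=40,
)

```text
clock: 4.05
tcp_pos: [0.5799, -0.0187, 0.0676]
tool_rot: [0.422, 0.907, 0.0, 0.001]
contact_force: [-1.2, 1.4, 5.8]
width: 0.266
finger_force: 40.0
```

>>> drive_tool(
  targets=[
    {"offset":[0,0,0],"angular":[0,0,-0.1]},
    {"offset":[0,0,0],"angular":[0,0,-0.2]},
    {"offset":[0,0,0],"angular":[0,0,-0.3]},
    {"offset":[0,0,0],"angular":[0,0,-0.4]},
    {"offset":[0,0,0],"angular":[0,0,-0.5]},
    {"offset":[0,0,0],"angular":[0,0,-0.6]},
    {"offset":[0,0,0],"angular":[0,0,-0.7]},
    {"offset":[0,0,0],"angular":[0,0,-0.8]},
    {"offset":[0,0,0],"angular":[0,0,-0.9]},
    {"offset":[0,0,0],"angular":[0,0,-1.0]},
    {"offset":[0,0,0],"angular":[0,0,-1.05]},
    {"offset":[0,0,0],"angular":[0,0,-1.05]},
  ],
)

```text
clock: 5.25
tcp_pos: [0.5808, -0.0182, 0.0676]
tool_rot: [-0.089, 0.996, 0.0, 0.002]
contact_force: [1.2, 0.8, 5.3]
width: 0.265
finger_force: 40.0
```

```bash
python3 - <<'E'
from look import *
s=snapshot("wrist");cv2.imwrite("pics/w2.png",s["image"]);o=bot.observe();print({k:np.round(o[k],3) for k in("tcp_pos","tool_rot","contact_force","torque","width")})
E
```

```text
{'tcp_pos': array([ 0.581, -0.018,  0.068]), 'tool_rot': array([-0.089,  0.996,  0.   ,  0.002]), 'contact_force': array([1.46 , 1.046, 4.978]), 'torque': array([ 0.275, -0.183,  0.048]), 'width': np.float64(0.267)}
```

View pics/w2.png

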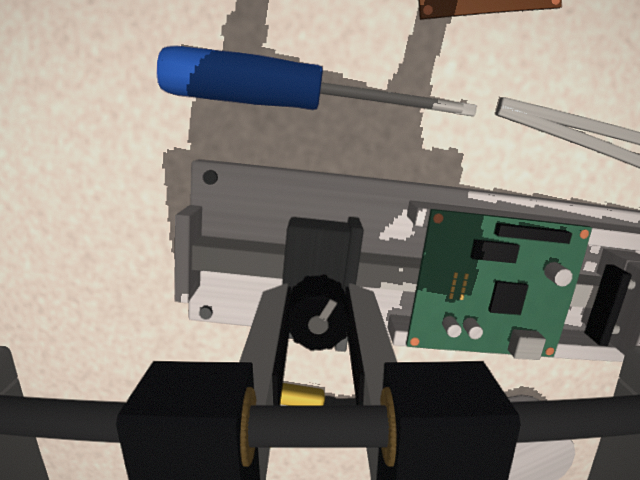

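The wrist view shows the fingers on the knob at (318,312). Its pointer has turned about 1 rad CCW from +y, so the screw is loose. Board at (500,285), pad at (605,300). Now slide forward.

>>> drive_tool(
  targets=[
    {"offset":[-0.0005,0.005,0],"angular":[0,0,0]},
    {"offset":[-0.0011,0.01,0],"angular":[0,0,0]},
    {"offset":[-0.0016,0.015,0],"angular":[0,0,0]},
    {"offset":[-0.0022,0.02,0],"angular":[0,0,0]},
    {"offset":[-0.0027,0.025,0],"angular":[0,0,0]},
    {"offset":[-0.0033,0.03,0],"angular":[0,0,0]},
    {"offset":[-0.0033,0.03,0],"angular":[0,0,0]},
    {"offset":[-0.0033,0.03,0],"angular":[0,0,0]},
  ],
)

```text
clock: 6.1
tcp_pos: [0.5787, 0.0118, 0.0676]
tool_rot: [-0.089, 0.996, -0.0, 0.002]
contact_force: [1.5, 1.5, 4.7]
width: 0.273
finger_force: 40.0
```

>>> drive_tool(
  targets=[
    {"offset":[-0.0003,0.003,0],"angular":[0,0,0]},
    {"offset":[-0.0007,0.006,0],"angular":[0,0,0]},
    {"offset":[-0.001,0.009,0],"angular":[0,0,0]},
    {"offset":[-0.0013,0.012,0],"angular":[0,0,0]},
    {"offset":[-0.0015,0.014,0],"angular":[0,0,0]},
    {"offset":[-0.0017,0.016,0],"angular":[0,0,0]},
  ],
)

```text
clock: 6.7
tcp_pos: [0.5776, 0.0268, 0.0677]
tool_rot: [-0.089, 0.996, -0.001, 0.002]
contact_force: [0.2, -2.4, 5.1]
width: 0.267
finger_force: 40.0
```

```bash
python3 - <<'E'
from look import *
s=snapshot("wrist");cv2.imwrite("pics/w3.png",s["image"]);o=bot.observe();print({k:np.round(o[k],3) for k in("tcp_pos","tool_rot","contact_force","torque","width")})
E
```

```text
{'tcp_pos': array([0.578, 0.027, 0.068]), 'tool_rot': array([-0.089,  0.996, -0.001,  0.002]), 'contact_force': array([ 1.588, -1.355,  4.77 ]), 'torque': array([-0.084, -0.161, -0.015]), 'width': np.float64(0.271)}
```

View pics/w3.png

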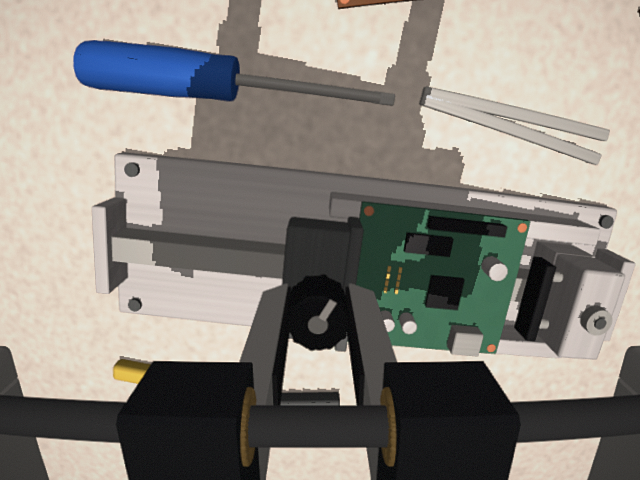

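The view shows the jaw against the board's edge at (360,270). About 9 mm remains to the pad at (520,320). I'll feel forward slowly.

>>> drive_tool(
  targets=[
    {"offset":[-0.0001,0.001,0],"angular":[0,0,0]},
    {"offset":[-0.0002,0.002,0],"angular":[0,0,0]},
    {"offset":[-0.0003,0.003,0],"angular":[0,0,0]},
    {"offset":[-0.0004,0.004,0],"angular":[0,0,0]},
    {"offset":[-0.0005,0.005,0],"angular":[0,0,0]},
  ],
)

```text
clock: 7.25
tcp_pos: [0.5772, 0.0317, 0.0677]
tool_rot: [-0.089, 0.996, -0.001, 0.002]
contact_force: [1.4, -1.6, 6.0]
width: 0.265
finger_force: 40.0
```

>>> drive_tool(
  targets=[
    {"offset":[-0.0001,0.001,0],"angular":[0,0,0]},
    {"offset":[-0.0002,0.002,0],"angular":[0,0,0]},
    {"offset":[-0.0003,0.003,0],"angular":[0,0,0]},
  ],
)

```text
clock: 7.55
tcp_pos: [0.577, 0.0346, 0.0677]
tool_rot: [-0.089, 0.996, -0.001, 0.002]
contact_force: [1.1, -3.0, 5.2]
width: 0.265
finger_force: 40.0
```

>>> drive_tool(
  targets=[
    {"offset":[-0.0001,0.001,0],"angular":[0,0,0]},
    {"offset":[-0.0002,0.002,0],"angular":[0,0,0]},
  ],
)

```text
clock: 7.75
tcp_pos: [0.5769, 0.0357, 0.0677]
tool_rot: [-0.089, 0.996, -0.002, 0.002]
contact_force: [1.7, -4.8, 4.3]
width: 0.267
finger_force: 40.0
```

>>> drive_tool(
  targets=[
    {"offset":[-0.0001,0.001,0],"angular":[0,0,0]},
    {"offset":[-0.0001,0.001,0],"angular":[0,0,0]},
  ],
)

```text
clock: 7.95
tcp_pos: [0.5769, 0.0362, 0.0677]
tool_rot: [-0.09, 0.996, -0.002, 0.002]
contact_force: [1.3, -6.2, 5.2]
width: 0.275
finger_force: 40.0
```

```bash
cat > f.py <<'E'
from look import *
r=[]
for i in range(8):
    snapshot("top");o=bot.observe();r.append([*o["contact_force"],*o["tcp_pos"]*1000])
print(o["clock"],np.round(np.mean(r,0),2),np.round(np.std(r,0),2))
E
python3 f.py
```

```text
8.35 [  1.69  -5.58   4.84 576.91  36.24  67.67] [0.25 0.45 0.25 0.01 0.01 0.01]
```

>>> drive_tool(
  targets=[
    {"offset":[-0.0001,0.001,0],"angular":[0,0,0]},
    {"offset":[-0.0001,0.001,0],"angular":[0,0,0]},
  ],
)

```text
clock: 8.55
tcp_pos: [0.5769, 0.0367, 0.0677]
tool_rot: [-0.09, 0.996, -0.003, 0.002]
contact_force: [1.0, -6.3, 4.9]
width: 0.269
finger_force: 40.0
```

```bash
python3 f.py
```

```text
8.95 [  1.35  -6.6    4.85 576.88  36.73  67.67] [0.38 0.49 0.35 0.01 0.01 0.01]
```

The slope is about 2 N/mm. Pad contact was near y = 0.0343, so the target is about 0.0384, at roughly -10 N including drag.

>>> drive_tool(
  targets=[
    {"offset":[-0.0001,0.001,0],"angular":[0,0,0]},
    {"offset":[-0.0002,0.002,0],"angular":[0,0,0]},
    {"offset":[-0.0003,0.003,0],"angular":[0,0,0]},
    {"offset":[-0.0003,0.003,0],"angular":[0,0,0]},
  ],
)

```text
clock: 9.35
tcp_pos: [0.5768, 0.0383, 0.0677]
tool_rot: [-0.09, 0.996, -0.004, 0.002]
contact_force: [1.9, -10.4, 4.5]
width: 0.27
finger_force: 40.0
```

```bash
python3 f.py
```

```text
9.75 [  1.6   -9.95   4.67 576.76  38.25  67.67] [0.32 0.71 0.3  0.01 0.01 0.01]
```

>>> drive_tool(
  targets=[
    {"offset":[0,0,0],"angular":[0,0,0.1]},
    {"offset":[0,0,0],"angular":[0,0,0.2]},
    {"offset":[0,0,0],"angular":[0,0,0.3]},
    {"offset":[0,0,0],"angular":[0,0,0.4]},
    {"offset":[0,0,0],"angular":[0,0,0.5]},
    {"offset":[0,0,0],"angular":[0,0,0.6]},
    {"offset":[0,0,0],"angular":[0,0,0.7]},
    {"offset":[0,0,0],"angular":[0,0,0.8]},
    {"offset":[0,0,0],"angular":[0,0,0.9]},
    {"offset":[0,0,0],"angular":[0,0,1.0]},
    {"offset":[0,0,0],"angular":[0,0,1.05]},
    {"offset":[0,0,0],"angular":[0,0,1.05]},
  ],
)

```text
clock: 10.95
tcp_pos: [0.5759, 0.0364, 0.0677]
tool_rot: [0.421, 0.907, -0.005, 0.003]
contact_force: [0.2, -14.9, 5.2]
width: 0.268
finger_force: 40.0
```

```bash
python3 f.py; python3 -c "
from plant import bot;o=bot.observe();print(o['torque'],o['tool_rot'],o['joint_positions'])"
```

```text
11.35 [ 1.2000e-01 -1.4180e+01  6.2100e+00  5.7593e+02  3.6450e+01  6.7670e+01] [0.5  0.57 0.6  0.02 0.01 0.02]
[-2.65478344  0.00352734  0.05018096] [ 0.42087808  0.90710036 -0.00450198  0.00321095] [-0.05004045  0.3864188   1.70576107 -0.01242137  1.04686913 -0.74579581]
```

The TCP shift matches the knob being gripped about 2 mm off the tool axis, so the jaw position is unchanged. I turn a little further to be fully home.

>>> drive_tool(
  targets=[
    {"offset":[0,0,0],"angular":[0,0,0.05]},
    {"offset":[0,0,0],"angular":[0,0,0.1]},
    {"offset":[0,0,0],"angular":[0,0,0.15]},
    {"offset":[0,0,0],"angular":[0,0,0.15]},
    {"offset":[0,0,0],"angular":[0,0,0.15]},
  ],
)

```text
clock: 11.85
tcp_pos: [0.5754, 0.0367, 0.0677]
tool_rot: [0.488, 0.873, -0.004, 0.003]
contact_force: [-0.7, -14.1, 6.1]
width: 0.268
finger_force: 40.0
```

```bash
python3 f.py; python3 -c "
from plant import bot;o=bot.observe();print(o['torque'],o['tool_rot'],o['joint_positions'])"
```

```text
12.25 [ -0.77 -13.91   6.58 575.39  36.64  67.66] [0.37 0.39 0.36 0.02 0.01 0.01]
[-2.53873032  0.20569605  0.17401672] [ 0.48752709  0.87309157 -0.00438592  0.00303513] [-0.04988748  0.38620137  1.70603171 -0.01218225  1.04784    -0.59608113]
```

>>> drive_tool(
  targets=[
    {"offset":[-0.002,-0.0012,0],"angular":[0,0,0]},
    {"offset":[-0.004,-0.0024,0],"angular":[0,0,0]},
    {"offset":[-0.0055,-0.0034,0],"angular":[0,0,0]},
    {"offset":[-0.0055,-0.0034,0],"angular":[0,0,0]},
  ],
)

```text
clock: 12.65
tcp_pos: [0.5754, 0.0362, 0.0676]
tool_rot: [0.489, 0.872, 0.001, 0.001]
contact_force: [-1.0, 1.3, 7.6]
width: 0.266
finger_force: 40.0
```

```bash
python3 f.py
```

```text
13.05 [-1.6000e-01  4.9000e-01  6.9500e+00  5.7539e+02  3.6210e+01  6.7630e+01] [0.42 0.44 0.53 0.01 0.01 0.01]
```

The jaw holds with the arm unloaded. Open and rise.

>>> drive_tool(
  targets=[
    {"offset":[0,0,0],"angular":[0,0,0]},
    {"offset":[0,0,0],"angular":[0,0,0]},
    {"offset":[0,0,0],"angular":[0,0,0]},
    {"offset":[0,0,0],"angular":[0,0,0]},
    {"offset":[0,0,0],"angular":[0,0,0]},
    {"offset":[0,0,-0.03],"angular":[0,0,0]},
    {"offset":[0,0,-0.07],"angular":[0,0,0]},
    {"offset":[0,0,-0.11],"angular":[0,0,0]},
    {"offset":[0,0,-0.11],"angular":[0,0,0]},
    {"offset":[0,0,-0.11],"angular":[0,0,0]},
  ],
  fingers=0.2,
)

```text
clock: 14.05
tcp_pos: [0.5752, 0.0362, 0.1776]
tool_rot: [0.489, 0.873, 0.0, 0.001]
contact_force: [-0.3, -0.5, 0.4]
width: 0.601
finger_force: 0.0
```

```bash
python3 - <<'E'
from look import *
s,P=knob();o=bot.observe();print(o["clock"],o["tcp_pos"])
m=(np.hypot(P[:,0]-.5745,P[:,1]-.038)<.03)&(P[:,2]>.088)&(P[:,2]<.1)
Q=P[m];print(cv2.minEnclosingCircle((Q[:,:2]*1000).astype(np.float32)))
cv2.imwrite("pics/w4.png",s["image"])
s=snapshot("scene")
E
```

```text
14.1 [0.57424395 0.03618274 0.17619453]
((574.819091796875, 37.663265228271484), 13.70068645477295)
```

View pics/w4.png

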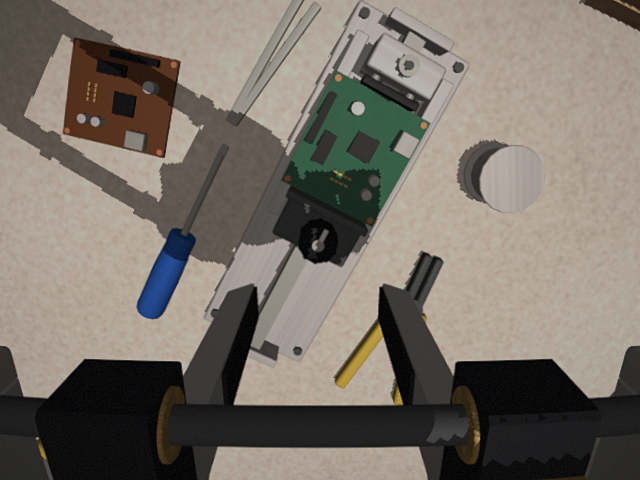

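The jaw is against the board and the board against the pad. The knob is at (318,241), measured y = 0.0377, unchanged. Next I compare the screw's pointer angle before and after.

```bash
python3 - <<'E'
import cv2,numpy as np
a=cv2.imread("pics/w1.png")[215:295,278:358];b=cv2.imread("pics/w4.png")[201:281,278:358]
# w4 rotated by yaw difference .147 rad (camera turned cw by .147)
b=cv2.warpAffine(b,cv2.getRotationMatrix2D((40,40),-8.4,1),(80,80))
cv2.imwrite("pics/cmp.png",cv2.convertScaleAbs(cv2.resize(np.hstack([a,b]),None,fx=5,fy=5,interpolation=cv2.INTER_CUBIC),alpha=1.8))
E
```

```text
(no output)
```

View pics/cmp.png

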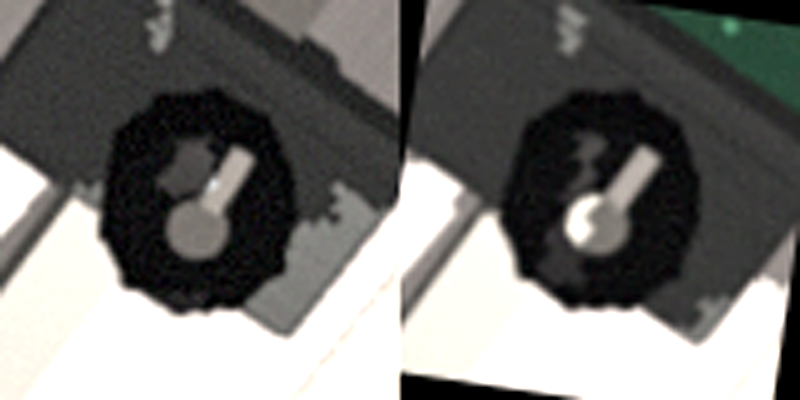

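The two crops, rotated to match, show the pointer as far home as at the start or slightly tighter, so the screw is tight. The gripper is clear, and I hand the job in.

```bash
python3 -c "
from plant import bot;print(bot.job_done())"
```

```text
the job is handed in; nothing more can be done
None
```

The board is clamped and the job handed in at about 14 s: the sprung pad is pressed in about 4 mm (estimated from force readings), the thumb screw is tight again, the jaw held after release, and the gripper is clear.

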